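Take the milk jug's temperature

TASK

Check how warm the milk jug is: pick the infrared thermometer up off the chopping board and hold it steady for a good second with its lens about 10 cm from the side of the jug, aimed at the middle of the jug. Then set the thermometer down flat on the chopping board again, display up, without dropping it, and let go. The jug stays where it stands.

Things in the scene. Friction and masses are not known exactly. Their poses are not given: they have to be found in the camera images.
- thermometer: Stick-shaped infrared thermometer lying on the board, 170 mm long. Origin: mid-length, on its underside, about its balance point. x: forward, out of the lens; z: up, out of the display. Grey handle 30 wide (y), 34 high (z), from x -85 to +40 mm: grip it across at the origin. Then a black round nose to x = 84, axis 17 above the underside, widening from 25 to 34 mm diameter. 0.1 to 0.22 kg.
- lens (a point): The thermometer's lens: centre of the front face of the black nose, 85 mm ahead of the thermometer's origin and 17 mm above its underside. Axes as the thermometer's: x is the line of sight, forward out of the lens.
- jug_middle (a point): Middle of the loose white milk jug: on its upright axis, 70 mm above its foot. Jug round, 140 tall, 92 mm diameter here; pouring lip at the top towards its -x (62 mm from axis, roughly towards the robot), loop handle towards +x (83 mm). In a row at the back, 150 mm apart, any order, with a mug, a lidded sugar bowl and a utensil pot, all white; only the jug has lip and handle.
- board: Chopping board of pale wood, fixed, 240 mm (x) by 340 mm (y), 18 mm thick; origin at the centre of its underside, top 18 mm above that. A spoon lies near its (+x, -y) corner and a cork coaster, 84 mm across and 8 mm thick, near its (-x, +y) corner; the middle is free.
There are look-alikes about, which are no part of the job. Of the things that look like the thermometer, the largest one is meant.

How it is judged:
On the way, in this order (a step that is already met when the one before it is completed fails the run):
1. held and lifted (underside over 34 mm above the worktop), still, lens 50 to 150 mm from the jug's side (95 to 195 from jug_middle), sight line within 25 mm of jug_middle each way, for 1 s (contact force between thermometer and the fingers above 0.5 N and height (world z) of thermometer above 0.034 m and x of jug_middle in the frame of lens between 0.095 and 0.195 m and y of jug_middle in the frame of lens between -0.025 and 0.025 m and z of jug_middle in the frame of lens between -0.025 and 0.025 m and linear speed of thermometer below 0.03 m/s and angular speed of thermometer below 0.3 rad/s), for 1 s.
2. still held, the thermometer's underside comes within 12 mm of the board's top, its origin over the board, tilted less than 20 degrees (contact force between thermometer and the fingers above 0.5 N and z of thermometer in the frame of board below 0.03 m and angle between thermometer's own z axis and vertical below 0.35 rad and x of thermometer in the frame of board between -0.1 and 0.1 m and y of thermometer in the frame of board between -0.15 and 0.15 m), for 0.02 s.
At the end, for the whole second after the job is handed in: the thermometer lies still and flat (within 10 degrees) on the chopping board, display up, its origin within 100 mm (board x) and 150 mm (board y) of the board's centre and its underside within 6 mm of the board's top; the jug is within 20 mm of where it stood (x of thermometer in the frame of board between -0.1 and 0.1 m and y of thermometer in the frame of board between -0.15 and 0.15 m and z of thermometer in the frame of board between 0.012 and 0.023 m and angle between thermometer's own z axis and vertical below 0.17 rad and linear speed of thermometer below 0.02 m/s and distance of jug_middle from where it was at the start of the episode below 0.02 m); the robot touches nothing.
It fails at once if the jug is pushed or tipped: its middle moves more than 20 mm (distance of jug_middle from where it was at the start of the episode above 0.02 m).
It also fails if it takes over 45 s, if anything falls off the work surface, if the arm or the gripper's body presses on something with over 40 N, if the wrist force passes 120 N, or if a joint passes its speed limit or range.

ROBOT

A 7-joint arm with a two-finger parallel gripper is mounted at the origin on the work surface. World frame = base frame: x ahead of the robot, y to its left, z up, the work surface at z = 0. Lengths are in m, angles in rad, forces in N, time in s.
With the tool pointing down it reaches from about 0.4 to 0.875 m from the base axis. Payload 19.3 kg.
Tool frame: the origin (TCP) lies midway between the tips of the shut fingers; the grasp point (between the pads) lies 19 mm behind it; z points along the fingers, y is the line along which they close (so a half turn about z gives the same grasp; the last joint's range is limited). The gripper opens to 85 mm and grips with 20 to 120 N. Pads are 22 mm wide; open, the fingers measure 114 mm over their backs; the gripper's body (76 mm by 85 mm) begins 54 mm behind the grasp point. The pads swing forward as they close: fully open they stand 13 mm farther back than shut.
Start: joints at [-0.07, 0.521, -0.036, 1.599, 0.021, 1.021, -0.113], TCP at [0.625, -0, 0.21] pointing down, gripper open.
Joint ranges: [-2.91, 2.91], [-0.3, 2.13], [-1.5, 1.42], [0.17, 2.43], [-1.26, 4.41], [0.16, 1.93], [-2.52, 2.52]. Speed limits (rad/s): [1.89, 1.89, 2.39, 2.39, 3.01, 3.01, 3.01].

INTERFACE

Orientations are given as [roll, pitch, yaw] about the fixed x, y, z axes, in that order (R = Rz(yaw) Ry(pitch) Rx(roll)).
In Python, from workcell import * gives the robot as it stands. The module is installed in compiled form; this text tells all that it offers.
- The arm moves only by the tool play_rows, never from a script. Its argument "deltas" is a list of rows, each a list of 7 numbers: the shift along the tool's x, y, z in units of 500 mm (1.0 is 500 mm), then the turn, a rotation vector about the tool's x, y, z in units of 120 degrees (1.0 is 120 degrees), then the closure, from 0 (fully open) to 1 (shut). A call has 1 to 10 rows; each row is the pose to reach, as a shift and turn from the pose commanded when the call began, along the tool's axes at that moment; what a row does not reach only later rows make up. A row lasts 1/10 s, in which the tool goes at most 50 mm and 8.59 degrees, less where a joint would pass 70% of its speed; a pose out of reach is approached as far as the arm can. A call with a number of a shift or a turn outside -1 to 1 is refused whole. A call with a gripper value outside its range is refused whole. The fingers move at their own pace and stop on an object; "newtons" is the grip in N (left out, the last holds). Time passes only in rows, so rows that repeat a pose let the fingers close. It gives the time, the measured TCP pose, the force, the opening and the grip force at its end, in the units of the state.
- observe(): the state, without advancing time (a new reading comes with each control period).
- grab_frame(name): name is "scene" or "side" or "wrist"; returns the picture (400x640x3 uint8, red, green, blue); there is no depth.
- get_calibration(name): a dict with "fovy" (degrees; the focal length in pixels is half the picture's height over the tangent of half this angle, whatever the lens; pixels are square), "cx", "cy" (the principal point, pixels), "k1" (the pictures are not rectified: a ray, as slopes to the right and down, at radius r is drawn at 1 + k1 r^2 times it, then the intrinsics apply), "xyz" and "rotation" of the camera in the world. Camera axes: x right, y down, z forward; pixel columns grow to the right and rows downward; lengths in m; the calibration is good to about 2 mm. A picture is of the moment at which its call begins: read the wrist's pose just before it. get_calibration takes no time and is no camera call; for the wrist camera it gives the pose at the moment of the call.
- job_done(): hands the job in; it is judged then, once.
The state is a dict: "clock": time; "qpos": joint angles; "qd": joint speeds; "joint_efforts": joint torques, N m; "position": TCP position; "tool_rot": TCP orientation; "force": force on the tool from outside, world axes, zero at the start; "moment": the same for the moment, N m; "grip_width": finger opening in m; "finger_force": force on a finger pad.
Only numpy, scipy, OpenCV 4.12 (cv2) and the standard library are available. Lean on these libraries where they do the work, as an engineer would, in place of code of your own. Each camera call takes 0.05 s, during which the arm holds its last target. There are 200 camera calls.

## Working session

There is one attempt and no reset: what is moved stays moved. The work goes in short steps, Python scripts to look and compute and a tool call to move; the robot and the scene stay as the last step left them, time stands still between calls to the robot, and variables do not carry over. Pictures are saved under pics/ and viewed, at most 10 in all, crops included, and the job is handed in when it is done.

Besides the shell and the picture viewer there is one more tool, called by a JSON object that holds its "name" and its "arguments". play_rows: Moves the arm, as the interface text tells. Its arguments: {"type":"object","properties":{"deltas":{"type":"array"},"newtons":{"type":"number"}},"required":["deltas"]}

```bash
mkdir -p pics; python3 - <<'E'
from workcell import *
import cv2
for n in ["scene","side","wrist"]:
    c=get_calibration(n); im=grab_frame(n); cv2.imwrite(f"pics/{n}0.png",im[:,:,::-1]); print(n,c)
print(observe())
E
```

```text
scene {'fovy': 46.52059709222407, 'cx': 314.2631035166525, 'cy': 198.2983989940963, 'k1': 0.010923293380825653, 'xyz': array([1.04869395, 0.47302795, 1.08562219]), 'rotation': array([-2.5610606 ,  0.01410298,  2.22915752])}
side {'fovy': 47.27434937374238, 'cx': 322.25434690493984, 'cy': 199.96481047231006, 'k1': -0.04869707045667513, 'xyz': array([0.32943792, 0.71945072, 0.89935296]), 'rotation': array([-2.42584994, -0.00572567, -2.83053259])}
wrist {'fovy': 62.93477073520656, 'cx': 316.9291636613019, 'cy': 200.94270436046943, 'k1': -0.05392437854176896, 'xyz': array([0.62599272, 0.06445558, 0.37328032]), 'rotation': array([2.87782490e+00, 8.27688127e-04, 2.24243915e-05])}
{'clock': 0.15, 'qpos': array([-0.07018801,  0.52185467, -0.03631178,  1.59986063,  0.02118877,
        1.02108723, -0.11279438]), 'qd': array([ 0.00085859,  0.00029881,  0.00068071, -0.00084522,  0.00185633,
        0.00057658, -0.0007981 ]), 'joint_efforts': array([ 4.00798544e-04, -9.27376485e+01,  1.98035471e+00, -3.70049715e+01,
        1.79930578e-02,  6.46477114e-03, -1.41420460e-05]), 'position': array([ 6.24740401e-01, -4.32791166e-05,  2.09477979e-01]), 'tool_rot': array([-3.14076893e+00,  5.26833467e-05,  1.57075792e+00]), 'force': array([ 0.24452271, -0.12410829, -0.15750706]), 'moment': array([-0.02659684,  0.06878109, -0.01157977]), 'finger_force': 0.0, 'grip_width': 0.08510872188735913}
```

View pics/scene0.png

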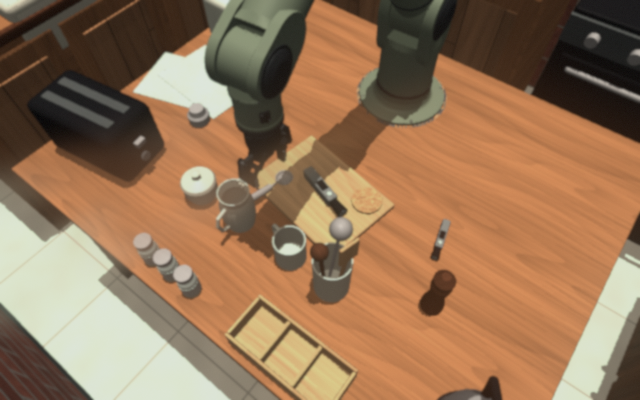

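View pics/side0.png

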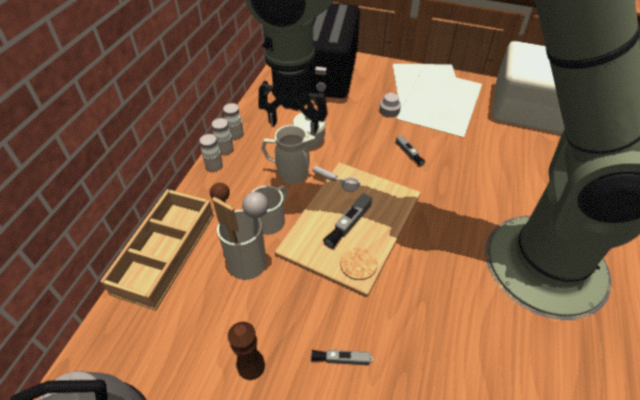

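View pics/wrist0.png

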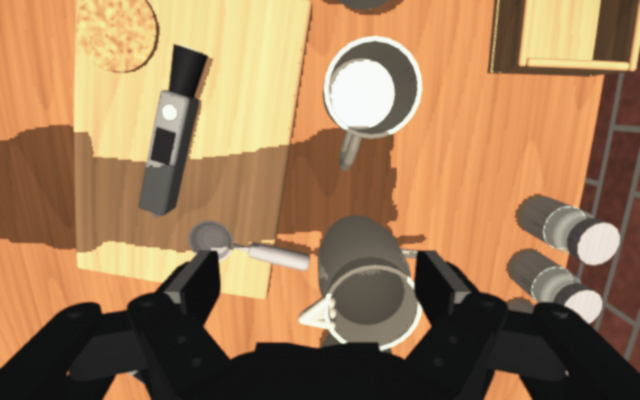

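The wrist view shows the thermometer on the board, tail (155,210), nose tip (190,48). The jug has its lip at (315,310) and rim centre near (373,307). The side view shows the same jug at (292,155), and the smaller look-alikes off the board at (341,357) and (409,150). I'll crop for accurate pixels.

```bash
cat > h.py <<'E'
import numpy as np, cv2
from scipy.spatial.transform import Rotation as R
def ray(c,u,v):
    f=200/np.tan(np.radians(c["fovy"])/2)
    K=np.array([[f,0,c["cx"]],[0,f,c["cy"]],[0,0,1.]])
    p=cv2.undistortPoints(np.array([[[u,v]]],float),K,np.array([c["k1"],0,0,0.]))[0,0]
    return R.from_euler("xyz",c["rotation"]).as_matrix()@np.array([p[0],p[1],1])
def onz(c,u,v,z):
    d=ray(c,u,v); return c["xyz"]+d*(z-c["xyz"][2])/d[2]
E
python3 - <<'E'
from workcell import *
from h import *
w=cv2.imread("pics/wrist0.png"); s=cv2.imread("pics/side0.png")
a=cv2.resize(w[30:230,60:260],(600,600),interpolation=cv2.INTER_CUBIC)[:, :400]
b=cv2.resize(s[100:200,250:350],(400,400),interpolation=cv2.INTER_CUBIC)
b=cv2.copyMakeBorder(b,0,200,0,0,cv2.BORDER_CONSTANT)
cv2.imwrite("pics/crop.png",np.hstack([a,b]))
c=get_calibration("wrist")
for n,p,z in [("tail",(152,212),.052),("tailend corners",(140,208),.052),("",(163,214),.052),("nose",(190,50),.052),("rim",(373,307),.14),("rimL",(328,307),.14),("rimR",(421,307),.14),("lip",(300,320),.14)]: print(n,onz(c,*p,z).round(4))
c=get_calibration("side")
for n,p,z in [("rim",(291,136),.14),("foot",(292,178),0)]: print(n,onz(c,*p,z).round(4))
E
```

```text
tail [ 0.4537 -0.0343  0.052 ]
tailend corners [ 0.4414 -0.03    0.052 ]
 [ 0.4652 -0.0365  0.052 ]
nose [0.5087 0.1219 0.052 ]
rim [ 0.6717 -0.0883  0.14  ]
rimL [ 0.6349 -0.0882  0.14  ]
rimR [ 0.7113 -0.0887  0.14  ]
lip [ 0.6119 -0.1006  0.14  ]
rim [ 0.667  -0.0886  0.14  ]
foot [ 0.6664 -0.0765 -0.    ]
```

View pics/crop.png

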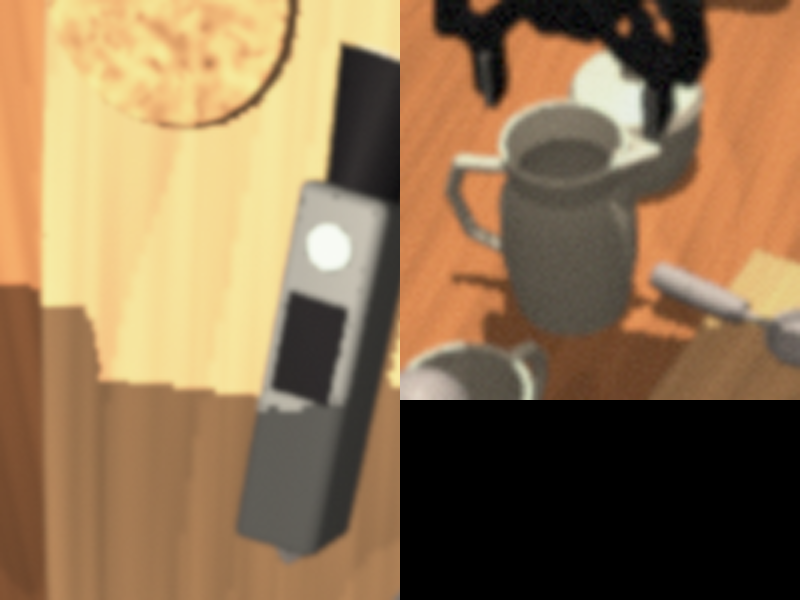

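The crop gives the handle's top-face corners: tail (139,207)/(163,213), front (161,92)/(189,99). In the side crop the jug's foot is at about (293,180) in the full picture. Now I'll work out the pose and the first move.

```bash
cat >> h.py <<'E'
def rows(o,pos,yaw):
    "target tool-down pose -> shift, turn in row units"
    T=R.from_euler("xyz",o["tool_rot"]); G=R.from_euler("xyz",[np.pi,0,yaw])
    return (T.inv().apply(np.array(pos)-o["position"])/.5).round(4), (np.degrees((T.inv()*G).as_rotvec())/120).round(4)
E
python3 - <<'E'
from workcell import *
from h import *
c=get_calibration("wrist"); o=observe()
t=[onz(c,*p,.052) for p in [(139,206.7),(163.3,212.7),(161,91.7),(189.3,99)]]
for p in t: print(p.round(4))
a=(t[0]+t[1])/2; b=(t[2]+t[3])/2; d=b-a; L=np.linalg.norm(d); h=np.arctan2(d[1],d[0])
org=a+d/L*(L/2+22.5e-3)   # handle mid is x=-22.5mm
print("len",L,"w",np.linalg.norm(t[1]-t[0]),"org",org.round(4),"head",np.degrees(h))
for p in [(75,100),(78,265),(267,298),(310,0)]: print("board",onz(c,*p,.018).round(3))
s=get_calibration("side")
print("sidefoot",onz(s,293.7,183,0).round(4), "scene", ray(get_calibration("scene"),237,210).round(3))
print(rows(o,[org[0],org[1],.12],h))
E
```

```text
[ 0.4405 -0.0286  0.052 ]
[ 0.4657 -0.035   0.052 ]
[0.4775 0.0853 0.052 ]
[0.5043 0.0782 0.052 ]
len 0.11964135129640338 w 0.02601346039582798 org [0.4791 0.0463 0.052 ] head 71.60296853895524
board [0.365 0.081 0.018]
board [ 0.331 -0.113  0.018]
board [ 0.564 -0.155  0.018]
board [0.619 0.173 0.018]
sidefoot [ 0.6556 -0.0604  0.    ] scene [-0.308 -0.463 -0.848]
(array([ 0.0927, -0.2911,  0.1792]), array([-4.000e-04,  1.000e-04,  1.533e-01]))
```

{"name": "play_rows", "arguments": {"deltas": [[0.03,-0.1,0.04,0,0,0.05,0],[0.06,-0.2,0.08,0,0,0.1,0],[0.093,-0.291,0.12,0,0,0.153,0],[0.093,-0.291,0.12,0,0,0.153,0],[0.093,-0.291,0.12,0,0,0.153,0],[0.093,-0.291,0.12,0,0,0.153,0]], "newtons": 60}}

```text
clock: 0.75
position: [0.4804, 0.0465, 0.1503]
tool_rot: [3.141, -0.0, 1.251]
force: [0.2, 0.3, 0.3]
grip_width: 0.0858
finger_force: 0.0
```

```bash
python3 - <<'E'
from workcell import *
from h import *
o=observe(); c=get_calibration("wrist"); cv2.imwrite("pics/w1.png",grab_frame("wrist")[:,:,::-1]); print(o["position"],o["tool_rot"],c)
E
```

```text
[0.48036859 0.04648312 0.15026854] [ 3.14078453e+00 -3.57291957e-04  1.25085788e+00] {'fovy': 62.93477073520656, 'cx': 316.9291636613019, 'cy': 200.94270436046943, 'k1': -0.05392437854176896, 'xyz': array([0.50208663, 0.10759727, 0.31418653]), 'rotation': array([ 2.87825766e+00, -8.32214124e-04, -3.19864057e-01])}
```

View pics/w1.png

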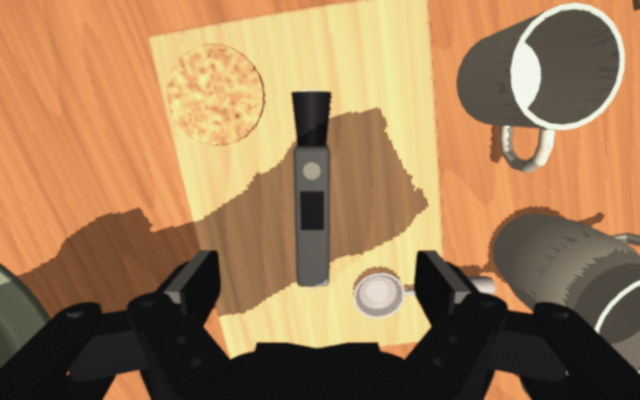

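The thermometer is upright in the view: handle top from (312,148) to (312,284), nose front at (311,93).

```bash
python3 - <<'E'
from workcell import *
from h import *
c=get_calibration("wrist"); o=observe()
a=onz(c,311.5,284,.052);b=onz(c,312,148,.052);n=onz(c,311,93,.052)
d=b-a;L=np.linalg.norm(d);h=np.arctan2(d[1],d[0]);org=a+d/L*(L/2+.0225)
d2=n-a
print(a,b,n,L,np.linalg.norm(d2),"org",org,np.degrees(h),np.degrees(np.arctan2(d2[1],d2[0])))
print(rows(o,[org[0],org[1],.022],h))
E
```

```text
[ 0.45154947 -0.03134594  0.052     ] [0.49047183 0.08296395 0.052     ] [0.50313344 0.12307705 0.052     ] 0.12075471079691318 0.16281082510180048 org [0.47826298 0.04710815 0.052     ] 71.19636248296337 71.52844438177979
(array([-0.    , -0.0053,  0.2566]), array([ 0.0005, -0.0002,  0.0037]))
```

{"name": "play_rows", "arguments": {"deltas": [[0,-0.004,0.08,0,0,0.003,0],[0,-0.004,0.16,0,0,0.003,0],[0,-0.004,0.21,0,0,0.003,0],[0,-0.004,0.24,0,0,0.003,0],[0,-0.004,0.256,0,0,0.003,0],[0,-0.004,0.256,0,0,0.003,0],[0,-0.004,0.256,0,0,0.003,0]]}}

```text
clock: 1.5
position: [0.4783, 0.047, 0.0225]
tool_rot: [3.141, -0.0, 1.244]
force: [-0.6, 1.0, 0.2]
grip_width: 0.0857
finger_force: 0.0
```

{"name": "play_rows", "arguments": {"deltas": [[0,0,0,0,0,0,0.4],[0,0,0,0,0,0,0.7],[0,0,0,0,0,0,1],[0,0,0,0,0,0,1],[0,0,0,0,0,0,1],[0,0,0,0,0,0,1],[0,0,0,0,0,0,1],[0,0,0,0,0,0,1]], "newtons": 60}}

```text
clock: 2.3
position: [0.4778, 0.0472, 0.0224]
tool_rot: [3.141, -0.0, 1.244]
force: [-2.4, -0.2, 13.4]
grip_width: 0.028
finger_force: 58.4
```

{"name": "play_rows", "arguments": {"deltas": [[0,0,-0.02,0,0,0,1],[0,0,-0.05,0,0,0,1],[0,0,-0.07,0,0,0,1],[-0.01,-0.001,-0.07,0,0,0.05,1],[-0.02,-0.002,-0.07,0,0,0.11,1],[-0.035,-0.004,-0.07,0,0,0.18,1],[-0.05,-0.005,-0.07,0,0,0.25,1],[-0.06,-0.006,-0.07,0,0,0.32,1],[-0.07,-0.007,-0.07,0,0,0.38,1]]}}

```text
clock: 3.2
position: [0.4631, 0.015, 0.0574]
tool_rot: [-3.141, -0.001, 0.442]
force: [-0.3, 0.3, -1.4]
grip_width: 0.0282
finger_force: 60.1
```

```bash
python3 - <<'E'
from workcell import *
from h import *
print(rows(observe(),[.453,-.009,.0574],np.radians(-20)))
E
```

```text
(array([-0.0387,  0.0347, -0.0001]), array([-1.000e-04, -2.000e-04,  3.778e-01]))
```

{"name": "play_rows", "arguments": {"deltas": [[-0.006,0.005,0,0,0,0.06,1],[-0.013,0.012,0,0,0,0.13,1],[-0.02,0.018,0,0,0,0.2,1],[-0.027,0.024,0,0,0,0.27,1],[-0.034,0.03,0,0,0,0.33,1],[-0.038,0.034,0,0,0,0.365,1],[-0.039,0.035,0,0,0,0.378,1],[-0.039,0.035,0,0,0,0.378,1],[-0.039,0.035,0,0,0,0.378,1],[-0.039,0.035,0,0,0,0.378,1]]}}

```text
clock: 4.2
position: [0.4531, -0.009, 0.057]
tool_rot: [-3.141, -0.0, -0.342]
force: [0.0, 0.4, -0.7]
grip_width: 0.0283
finger_force: 60.1
```

```bash
python3 - <<'E'
from workcell import *
from h import *
o=observe(); print(o["position"],o["tool_rot"])
c=get_calibration("wrist"); w=grab_frame("wrist")[:,:,::-1]; s=grab_frame("side")[:,:,::-1]
s=cv2.resize(s[90:290,200:440],(480,400))
out=np.hstack([w,s]); cv2.imwrite("pics/w2.png",w); cv2.imwrite("pics/s2.png",s); np.save("cw2.npy",c,allow_pickle=True)
E
```

```text
[ 0.45313864 -0.00899149  0.05697766] [-3.14133378e+00 -2.78199533e-05 -3.42160935e-01]
```

View pics/w2.png

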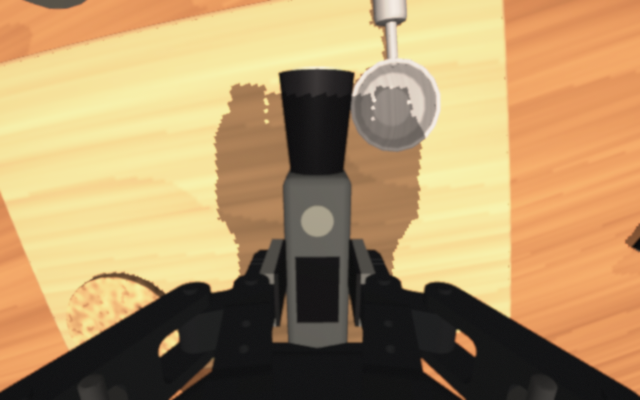

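View pics/s2.png

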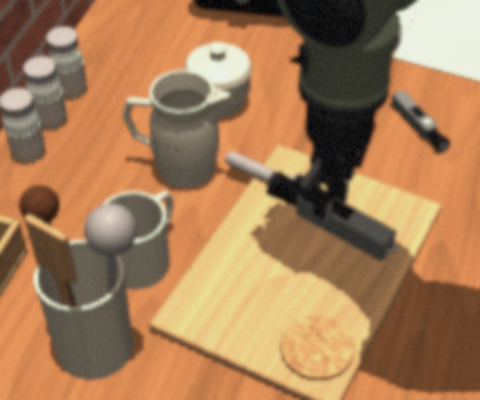

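The thermometer is held, with its nose front edge at (317,71) in the wrist view. In the side view it points at the jug, which has its rim centre at (291,136) and its foot at about (292,176). Quick numeric check of the aim.

```bash
python3 - <<'E'
from workcell import *
from h import *
w=np.load("cw2.npy",allow_pickle=True).item()
n=onz(w,317,71,.087); t=onz(w,318,345,.087); f=onz(w,317.5,176,.087); print("nose",n,"f",f,"tail",t, "nose-f",np.linalg.norm(n-f), np.degrees(np.arctan2(*(n-f)[1::-1])))
s=get_calibration("side")
J=np.mean([onz(s,291,136,.14),onz(s,292,176,0)],0); print("jug side",J)
for J in (J,np.array([.6717,-.0883,0])):
    h=np.radians(-19.6); d=J-n; print(d[0]*np.cos(h)+d[1]*np.sin(h), -d[0]*np.sin(h)+d[1]*np.cos(h))
# scene-cam check of nose tip height is skipped
E
```

```text
nose [ 0.53128901 -0.0378443   0.087     ] f [ 0.49237009 -0.0242106   0.087     ] tail [0.4135864  0.00353712 0.087     ] nose-f 0.04123784758838666 -19.30587302535114
jug side [ 0.6680345  -0.08609304  0.07      ]
0.14500722267412747 0.0004183979176608302
0.14920066644058047 -0.0004310837765924072
```

{"name": "play_rows", "arguments": {"deltas": [[0,0,0,0,0,0,1],[0,0,0,0,0,0,1],[0,0,0,0,0,0,1],[0,0,0,0,0,0,1],[0,0,0,0,0,0,1],[0,0,0,0,0,0,1],[0,0,0,0,0,0,1],[0,0,0,0,0,0,1],[0,0,0,0,0,0,1],[0,0,0,0,0,0,1]]}}

```text
clock: 5.3
position: [0.453, -0.0091, 0.0569]
tool_rot: [-3.142, 0.0, -0.344]
force: [-0.1, -0.1, -2.3]
grip_width: 0.0281
finger_force: 60.1
```

```bash
python3 - <<'E'
from workcell import *
from h import *
o=observe(); out=[]
def proj(c,P):
    f=200/np.tan(np.radians(c["fovy"])/2); K=np.array([[f,0,c["cx"]],[0,f,c["cy"]],[0,0,1.]])
    Rm=R.from_euler("xyz",c["rotation"]).as_matrix().T
    return cv2.projectPoints(np.array(P),cv2.Rodrigues(Rm)[0],-Rm@c["xyz"],K,np.array([c["k1"],0,0,0.]))[0][:,0]
Rz=R.from_euler("z",-19.5,degrees=True)
P=[[-.085,y,z] for y in(-.015,.015) for z in(0,.034)]+[[.04,y,z] for y in(-.015,.015) for z in(0,.034)]+[[.085,.017*np.cos(a),.017+.017*np.sin(a)] for a in np.arange(0,6.28,.785)]
W=Rz.apply(P)+[o["position"][0],o["position"][1],.053]
for n in("side","scene"):
    c=get_calibration(n); im=grab_frame(n)[:,:,::-1]; p=proj(c,W); m=p.mean(0)
    x0,y0=(m-[50,37]).astype(int); k=8
    big=cv2.resize(im[y0:y0+75,x0:x0+100],None,fx=k/2,fy=k/2,interpolation=cv2.INTER_CUBIC)
    for q in p: cv2.circle(big,tuple(int(v) for v in (q-[x0,y0]+.5)*k/2),2,(0,0,255),-1)
    out.append(big)
cv2.imwrite("pics/ov.png",np.hstack(out))
E
```

```text
(no output)
```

View pics/ov.png

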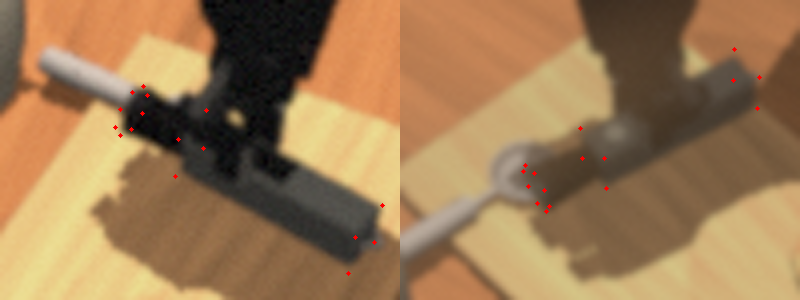

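The overlay matches within about 2 px in both views, so the thermometer is level and aimed at the jug. The hold has lasted over a second; I'll add a little more, then go back.

{"name": "play_rows", "arguments": {"deltas": [[0,0,0,0,0,0,1],[0,0,0,0,0,0,1],[0,0,0,0,0,0,1],[0,0,0,0,0,-0.03,1],[0,-0.01,0,0,0,-0.09,1],[0,-0.02,0,0,0,-0.16,1],[0,-0.03,0,0,0,-0.23,1],[0,-0.04,0,0,0,-0.3,1],[0,-0.05,0,0,0,-0.36,1],[0,-0.06,0,0,0,-0.4,1]]}}

```text
clock: 6.4
position: [0.4632, 0.0192, 0.0569]
tool_rot: [-3.142, -0.0, 0.499]
force: [0.4, 0.0, -1.9]
grip_width: 0.0279
finger_force: 60.0
```

```bash
python3 - <<'E'
from workcell import *
from h import *
print(rows(observe(),[.478,.047,.057],1.244))
E
```

```text
(array([ 0.0525, -0.0346, -0.0001]), array([-0.    , -0.    , -0.3556]))
```

{"name": "play_rows", "arguments": {"deltas": [[0.01,-0.006,0,0,0,-0.06,1],[0.02,-0.013,0,0,0,-0.13,1],[0.03,-0.02,0,0,0,-0.2,1],[0.04,-0.027,0,0,0,-0.27,1],[0.05,-0.033,0,0,0,-0.33,1],[0.0525,-0.035,0,0,0,-0.355,1],[0.0525,-0.035,0,0,0,-0.355,1],[0.0525,-0.035,0.02,0,0,-0.355,1],[0.0525,-0.035,0.04,0,0,-0.355,1],[0.0525,-0.035,0.05,0,0,-0.355,1]]}}

```text
clock: 7.4
position: [0.4773, 0.0468, 0.0305]
tool_rot: [-3.14, 0.001, 1.237]
force: [-0.1, -0.3, -1.5]
grip_width: 0.0282
finger_force: 60.1
```

{"name": "play_rows", "arguments": {"deltas": [[0,0,0.005,0,0,0,1],[0,0,0.01,0,0,0,1],[0,0,0.015,0,0,0,1],[0,0,0.018,0,0,0,1],[0,0,0.018,0,0,0,1],[0,0,0.018,0,0,0,1]]}}

```text
clock: 8.0
position: [0.478, 0.047, 0.023]
tool_rot: [3.141, -0.0, 1.238]
force: [-0.0, -0.1, -1.2]
grip_width: 0.0283
finger_force: 60.1
```

{"name": "play_rows", "arguments": {"deltas": [[0,0,0.001,0,0,0,1],[0,0,0.002,0,0,0,1],[0,0,0.002,0,0,0,1]]}}

```text
clock: 8.3
position: [0.4781, 0.047, 0.0224]
tool_rot: [3.141, -0.0, 1.238]
force: [-4.4, -0.3, 14.3]
grip_width: 0.0284
finger_force: 61.7
```

Contact with the board (14 N upward). Releasing.

{"name": "play_rows", "arguments": {"deltas": [[0,0,0,0,0,0,0.6],[0,0,0,0,0,0,0.5],[0,0,0,0,0,0,0.3],[0,0,0,0,0,0,0],[0,0,0,0,0,0,0],[0,0,0,0,0,0,0],[0,0,0,0,0,0,0]], "newtons": 20}}

```text
clock: 9.0
position: [0.4779, 0.047, 0.0219]
tool_rot: [-3.141, 0.0, 1.238]
force: [0.3, -0.9, 0.3]
grip_width: 0.0855
finger_force: 0.0
```

{"name": "play_rows", "arguments": {"deltas": [[0,0,-0.03,0,0,0,0],[0,0,-0.08,0,0,0,0],[0,0,-0.16,0,0,0,0],[0,0,-0.24,0,0,0,0],[0,0,-0.26,0,0,0,0],[0,0,-0.26,0,0,0,0],[0,0,-0.26,0,0,0,0]]}}

```text
clock: 9.7
position: [0.4776, 0.0469, 0.1513]
tool_rot: [-3.141, 0.0, 1.238]
force: [1.1, 0.7, -0.9]
grip_width: 0.0854
finger_force: 0.0
```

```bash
python3 - <<'E'
from workcell import *
import cv2
cv2.imwrite("pics/w3.png",grab_frame("wrist")[:,:,::-1]); print(observe()["grip_width"])
E
```

```text
0.08528495359850358
```

View pics/w3.png

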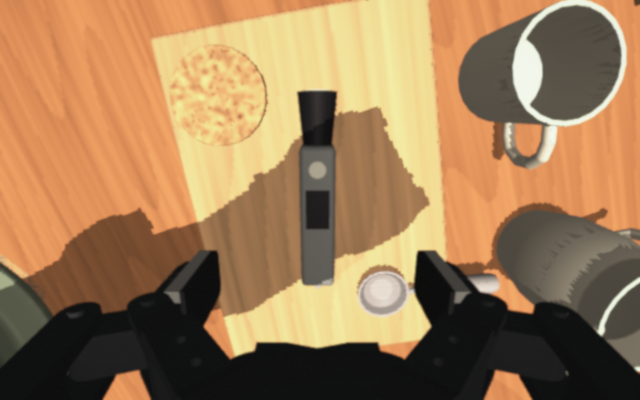

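The thermometer lies flat on the board, display up, from (317,92) to (318,284). The gripper is open and clear, and the jug hasn't moved.

```bash
python3 -c "
from workcell import *
print(job_done())"
```

```text
the job is handed in; nothing more can be done
None
```

The job is handed in: I held the thermometer steady for over a second with its lens about 10 cm from the jug's side and aimed at its middle, then set it back flat on the board, display up, and let go. The jug stayed where it was; no verdict came back from the hand-in.

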